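Load a circuit-board carrier under a spring clip

TASK

On the test fixture, press the spring clip's long paddle down with one fingertip and keep it down, and with the other fingertip push the circuit-board carrier along its channel, under the raised jaw, fully home against the end stop. Only then let the clip up, so that it closes on the carrier, and move clear. Do not lift or tip the carrier, and leave everything else standing about where it is.

Things in the scene. Friction and masses are not known exactly. Their poses are not given: they have to be found in the camera images.
- fixture: fixed test fixture: aluminium base plate 190 (x) x 160 (y) x 12 mm, origin under its centre. x runs along the channel to the end stop (roughly away from the robot), y to the clip's paddle side. Black channel at y = 0 from x = -95 to +75 mm: floor 24 mm above the table, 43 mm wide between rails 3.5 mm thick and 6 mm high above the floor
- stop (a point): middle of the end stop's face, which closes the channel at fixture x = +75 mm; stop 36 mm high above the table. The carrier is home when its front edge touches it (carrier origin at fixture x = +45 mm, y = 0)
- carrier: slippery grey flat plastic carrier plate 60 (x, towards the stop) x 40 (y) x 6 mm with a small green circuit board, loose in the channel, 50 to 105 g; origin under its centre. The front 27 mm are bare plate, where the jaw lands. It starts with its front edge 8 to 38 mm short of the jaw
- lip (a point): top middle of the rear face of the carrier's upright lip, the place to push: at the rear edge (carrier x = -30 to -26 mm), the full 40 mm wide, rising to 28 mm above the carrier's underside (52 mm above the table)
- clip (a joint): angle (rad) of the sprung steel rocker clip: 0 shut, grows as the paddle is pressed, hard stop 0.40; springs shut if let go. Paddle down lifts the jaw. Shut, the jaw is 2 mm over the channel floor and blocks the carrier; the carrier passes from about 0.2; 0.32 leaves 5 mm over it. Rests at about 0.14 when closed on it. Pressing mid-paddle takes 1 to 2 N at first, 7 to 9 N at 0.32
- shaft (a point): middle of the clip's hinge shaft, 8 mm thick, along the fixture's x at y = +32 mm, 36 mm above the table, between two end posts 43 mm high at fixture x = -92 and +78 mm. Paddle on its +y side, jaw arm on its -y side
- paddle (a point): centre of the paddle's upper face: steel plate 115 (fixture x = -85 to +30 mm) x 40 x 4 mm from beside the shaft, polished, sloping up outwards 0.32 rad when shut. Works alike all along its length; a fingertip can slide along it while pressing. At clip 0.32 it is level, top 38 mm above the table, y = +36 to +76 mm, so a second fingertip at the same height meets the lip. Moves with the clip
- jaw (a point): middle of the underside of the jaw, a blunt block 18 mm long (fixture x = +53 to +71 mm) and 10 mm wide at y = 0, on an arm from the shaft. Moves with the clip
- motor: small brushless drone motor, an upright cylinder 29 mm across and 20 mm high with a thin shaft on top (32 mm in all), standing on the fixture's base plate beside the channel (its -y side); origin under its centre
- thumbnut: brass thumb nut 20 mm across, 22 mm high, standing on the base plate beside the channel (its -y side); origin under its centre
- driver: screwdriver 160 mm long lying on the table beside the fixture; origin near its middle
- propeller: black two-blade propeller 160 mm across, 10 mm high, lying on the table beside the fixture; origin under its hub
- battery: blue battery pack 75 x 35 x 26 mm lying on the table; origin under its centre
- glue: white bottle 36 mm across, 85 mm high, standing on the table; origin under its centre
- spool: orange spool 64 mm across, 35 mm high, lying flat on the table; origin under its centre
There are look-alikes about, which are no part of the job. What is shaped like the carrier but yellow is not meant. Several things have the shape of the fixture; the one meant has the colours described above.

How it is judged:
By the outcome, as a careful person would: the job done as asked, in the order asked, and still so for the second after the job is handed in, with the robot touching nothing.
It also fails if it takes over 45 s, if anything falls off the work surface, if the arm or the gripper's body presses on something with over 40 N, if the wrist force passes 120 N, or if a joint passes its speed limit or range.

ROBOT

A 6-joint arm with a two-finger parallel gripper is mounted at the origin on the work surface. World frame = base frame: x ahead of the robot, y to its left, z up, the work surface at z = 0. Lengths are in mm, angles in rad, forces in N, time in s.
With the tool pointing down it reaches from about 275 to 750 mm from the base axis. Payload 10.2 kg.
Tool frame: the origin (TCP) lies midway between the tips of the shut fingers; the grasp point (between the pads) lies grasp_offset behind it (grasp_offset is the distance from the TCP to the grasp point, in mm); x points along the fingers, z is the direction in which the jaws open and shut, and the axes are right-handed (so a half turn about x gives the same grasp; the last joint's range is limited). The gripper opens to 85 mm and grips with 20 to 120 N. Pads are 22 mm wide; open, the fingers measure 114 mm over their backs; the gripper's body (76 mm by 85 mm) begins 54 mm behind the grasp point. The pads swing forward as they close: fully open they stand 13 mm farther back than shut.
Start: joints at [1.051, 0.313, 1.498, -0, 1.331, -0.223], TCP at [153.555, 502.048, 231.294] pointing down, gripper open.
Joint ranges: [-2.94, 2.94], [-0.97, 2.17], [0.19, 2.56], [-1.23, 4.37], [0.02, 3.11], [-2.88, 2.88]. Speed limits (rad/s): [2.39, 2.39, 3.01, 3.14, 3.14, 3.14].

INTERFACE

Orientations are given as a unit quaternion [w, x, y, z].
In Python, from rig import sense, capture, calibration, finish_job, grasp_offset gives the robot as it stands.
- The arm moves only by the shell command python3 -m jog 'ROWS' [FORCE]. ROWS is JSON, a list of rows, each an object with "linear": the shift along the tool's x, y, z scaled (see below), a list of three; "rotation": the turn, a rotation vector about the tool's x, y, z scaled (see below), a list of three; "grip": the finger opening in mm, from 0 to 85.4. A call has 1 to 20 rows; each row is the pose to reach, as a shift and turn from the pose measured when the call began, along the tool's axes at that moment; what a row does not reach only later rows make up. The controller multiplies each number of a shift by 0.3 m and each number of a turn by 0.5 rad. A row lasts 1/12 s, in which the tool goes at most 41.7 mm and 7.16 degrees, less where a joint would pass 70% of its speed; a pose out of reach is approached as far as the arm can. A call with a number of a shift or a turn outside -1 to 1 is refused whole. A call with a gripper value outside its range is refused whole. The fingers move at their own pace and stop on an object; FORCE is the grip in N (left out, the last holds). Time passes only in rows, so rows that repeat a pose let the fingers close. It gives the time, the measured TCP pose, the force and the opening at its end, in the units of the state.
- sense(): the state, without advancing time (a new reading comes with each control period).
- capture(name): name is "scene" or "top"; returns (picture, depth): 384x512x3 uint8, red, green, blue; 384x512 float32, mm along the optical axis (not along the pixel's ray), 0 where there is no reading.
- calibration(name): a dict with "intrinsics" (3x3 intrinsics, pixels), "world_from_camera" (4x4, takes a point from camera to world coordinates). Camera axes: x right, y up, looking along -z (the intrinsics and any distortion apply to the point x, -y, -z); pixel columns grow to the right and rows downward; lengths in mm; the calibration is good to about 2 mm. A picture is of the moment at which its call begins. calibration takes no time and is no camera call.
- finish_job(): hands the job in, once; it reports no verdict.
The state is a dict: "time_s": time; "joints": joint angles; "dq": joint speeds; "tau": joint torques, N m; "eef_pos": TCP position; "ee_rot": TCP orientation; "force": force on the tool from outside, world axes, zero at the start; "wrist_torque": the same for the moment, N m; "grip_width": opening from 0.0 (shut) to 1.0 (fully open).
Only numpy, scipy, OpenCV 4.12 (cv2) and the standard library are available. Lean on these libraries where they do the work, as an engineer would, in place of code of your own. Each camera call takes 0.05 s, during which the arm holds its last target.

## Working session

There is one attempt and no reset: what is moved stays moved. The work goes in short steps, Python scripts to look and compute and a shell command to move; the robot and the scene stay as the last step left them, time stands still between calls to the robot, and variables do not carry over. Pictures are saved under pics/ and viewed, and the job is handed in when it is done.

```bash
mkdir -p pics; ls
python3 - <<'E'
from rig import sense, capture, calibration, grasp_offset
import cv2,numpy as np
print(sense(),grasp_offset)
for n in("scene","top"):
    p,d=capture(n);cv2.imwrite(f"pics/{n}0.png",cv2.resize(p[:,:,::-1],(800,600),interpolation=cv2.INTER_CUBIC));np.savez(f"pics/{n}0.npz",p=p,d=d)
    print(calibration(n))
E
```

```text
pics
{'time_s': 0.0, 'joints': array([ 1.05057501e+00,  3.13446965e-01,  1.49842326e+00, -1.41011121e-05,
        1.33101294e+00, -2.23413671e-01]), 'dq': array([ 1.63572421e-03,  1.55088654e-03, -6.64785753e-04, -2.90258375e-04,
       -2.05826030e-05, -1.20911160e-03]), 'tau': array([ 4.80710605e-04, -4.12266719e+01, -2.59742653e+01, -1.65780484e-04,
        4.14381473e-03,  2.01831904e-05]), 'eef_pos': array([153.43771368, 501.81003984, 230.74183617]), 'ee_rot': array([ 0.56801734, -0.420763  ,  0.56884905,  0.42038739]), 'force': array([0.17518927, 0.57339461, 0.45855475]), 'wrist_torque': array([-0.0425735 , -0.06333857, -0.05917427]), 'grip_width': 0.9960024271740666} 18.700000000000003
{'intrinsics': array([[401.96349607,   0.        , 255.63424798],
       [  0.        , 401.96349607, 192.82874607],
       [  0.        ,   0.        ,   1.        ]]), 'world_from_camera': array([[ 2.98149985e-02, -7.83536244e-01,  6.20630341e-01,
         1.20866435e+03],
       [ 9.99537914e-01,  1.96948507e-02, -2.31532220e-02,
        -5.23728253e+01],
       [ 5.91816670e-03,  6.21033870e-01,  7.83761384e-01,
         8.89787389e+02],
       [ 0.00000000e+00,  0.00000000e+00,  0.00000000e+00,
         1.00000000e+00]])}
{'intrinsics': array([[477.93506103,   0.        , 252.84397931],
       [  0.        , 477.93506103, 191.09424927],
       [  0.        ,   0.        ,   1.        ]]), 'world_from_camera': array([[ 6.22838159e-03,  9.89156647e-01, -1.46732188e-01,
         3.33037181e+02],
       [-9.99980590e-01,  6.18537349e-03, -7.49374701e-04,
        -2.57341411e+01],
       [ 1.66344422e-04,  1.46734008e-01,  9.89175972e-01,
         1.43009656e+03],
       [ 0.00000000e+00,  0.00000000e+00,  0.00000000e+00,
         1.00000000e+00]])}
```

View pics/scene0.png

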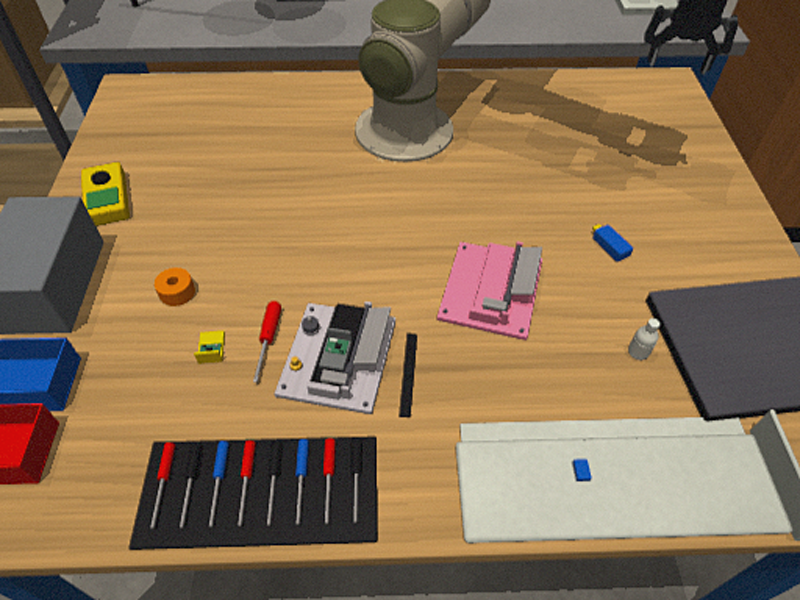

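View pics/top0.png

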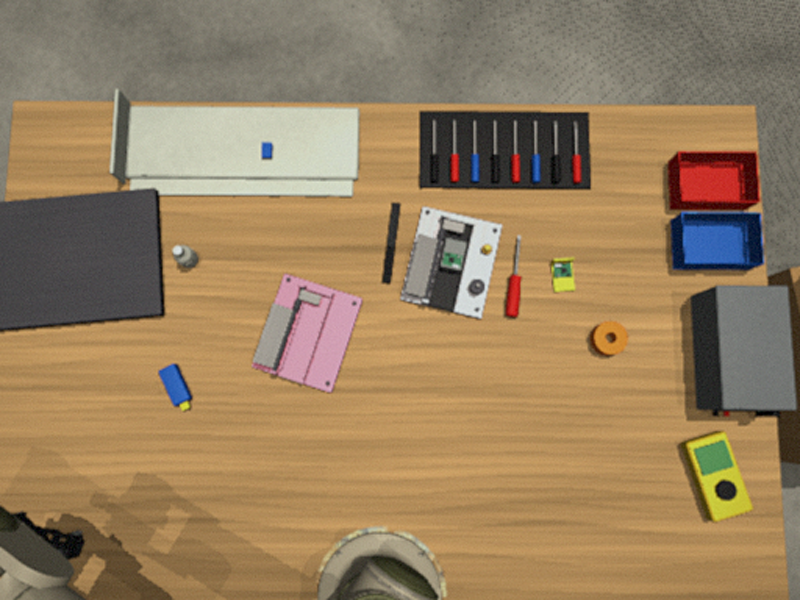

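The silver fixture with the black channel is at about (450,262) in the top view (800x600). The pink one and the yellow carrier are decoys. Next I'll zoom in and measure.

```bash
cat > h.py <<'E'
import numpy as np,cv2
from rig import calibration,capture,sense
def cloud(d,n):
    c=calibration(n);K=c["intrinsics"];T=c["world_from_camera"]
    v,u=np.mgrid[:d.shape[0],:d.shape[1]]
    X=(u-K[0,2])/K[0,0]*d;Y=-(v-K[1,2])/K[1,1]*d
    P=np.stack([X,Y,-d,np.ones_like(d)],-1)@T.T
    return P[...,:3]
def proj(P,n):
    c=calibration(n);K=c["intrinsics"];T=np.linalg.inv(c["world_from_camera"])
    p=np.c_[np.atleast_2d(P),np.ones(len(np.atleast_2d(P)))]@T.T
    return np.c_[K[0,2]-K[0,0]*p[:,0]/p[:,2],K[1,2]+K[1,1]*p[:,1]/p[:,2]]
E
python3 - <<'E'
from h import *
z=np.load("pics/top0.npz");p,d=z["p"],z["d"]
P=cloud(d,"top")
cv2.imwrite("pics/topz.png",cv2.resize(p[125:210,240:350,::-1],(770,595),interpolation=cv2.INTER_CUBIC))
s=np.load("pics/scene0.npz")
cv2.imwrite("pics/scz.png",cv2.resize(s["p"][185:270,155:275,::-1],(800,567),interpolation=cv2.INTER_CUBIC))
ok=(P[...,0]>400)&(P[...,0]<760)
print("table z",np.median(P[230:260,300:400,2]), "valid",(d>0).mean())
for r in range(130,206,4): print(r,' '.join('%3d'%P[r,c,2] for c in range(240,348,4)))
Q=cloud(s["d"],"scene");print("scene table",np.median(Q[150:170,220:260,2]))
print(P[130,240],P[130,346],P[206,240])
E
```

```text
table z -0.6145329105430619 valid 0.9959818522135416
130   1   1  -1   8  -6  -3   0  -1  -2  -2   0   0   0   0   0   0   0   0   3   0   0  -4   0  -6  -2   0   0
134  -1   6   1  10   0  -8  -4   1  15   6   0  -2   0  -4   0   1  -2  -5  -1  -2  -3  -2  -2   0  -2   2  -1
138  -2  -1  -2   9  -5   1  -5   3   7  10  14  41  29  39  11   0   2   3   4   0   2  -3  -3   0  -1  -2   1
142   3   5  -1   4  -2   0  -1 1430  11   6  -1  43  44  21  36  38   3  12   8   0  -4   2   0   0  -1  -2   0
146  -7  -6  11   6   0   5   2  11  12   5   3  42  43  42  39  26  10  12  12  15   5   1  -2   0   0  -2  -1
150  -4  -4  10  12  -3  -5  -4  52  13  11  46  22  29  24  19  26  15   7   9  11   0   0   2   0  -3  -2  -3
154  -3   1  12  11   1   0   0  43  43  41  42  30  29  31  21  26  10  10  10   8   0   0  -2  17   7   0  -3
158  -6  -2  11   6   3  -2  12  49  41  41  40  26  33  29  29   9  10  21  32   8   1   2   0   2   2  -3  -4
162   4  -2   1  -5   4  -4  10  52  42  36  40  33  28  31  26  10  15   9  19  13   3  -2  -6  -4  -4   2 1430
166   2   5   9   1  -1  -2  49  49  
[... 540 characters left out ...]
   0   0  52  44  44  37  25  24  23  26  31  10  13  34  34   0  -6   1  13  24  16  -1   0   0
190   3   0   5   0  10  16   9  14  35  24  20  23  27   8  12  14  10   8   4   4   0  17  24  20   1   0   2
194  -2   3   1   0  -5  -1   1   8  29  25  26  22  19   9  16  14  10   8   0   1  -1  15  25  -4  -1   0  -1
198   2   0   3  -5  -1   0   0   0   0  -5  -1  13  25   9   9   9  16   6   0  -1  -1  17  26  -1  -2   1   1
202  -3   2  -7   2  -1  -3   0  -2   0  -4   0  -2   4   0   0   6  14   1   0   2   0  21  20  -5   0   2   3
scene table 0.876198920583704
[734.92510774  16.09247394   1.56317099] [ 738.93773697 -311.78307517   -5.3818121 ] [499.63233641  13.75661255  -0.61523356]
```

```bash
ls pics; python3 -m jog --help 2>&1 | head -5
```

```text
scene0.npz
scene0.png
scz.png
top0.npz
top0.png
topz.png
invalid input: not JSON, or not a number
```

View pics/topz.png

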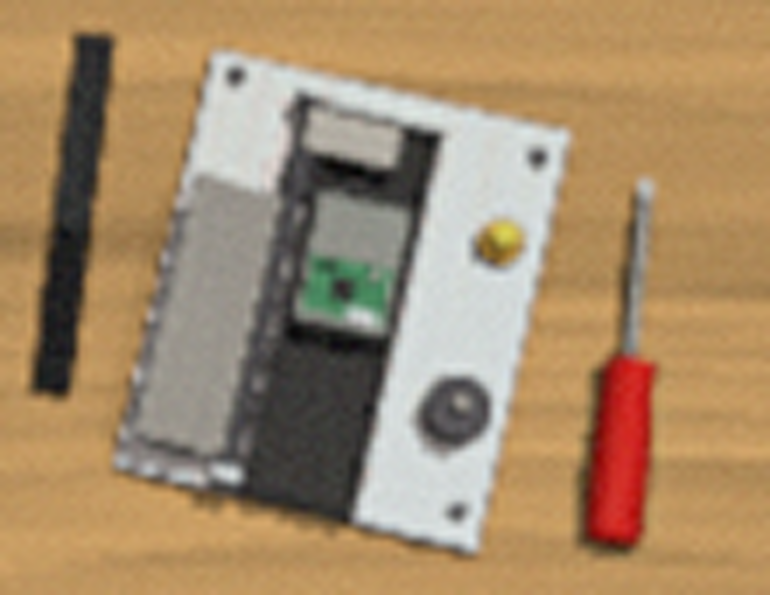

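View pics/scz.png

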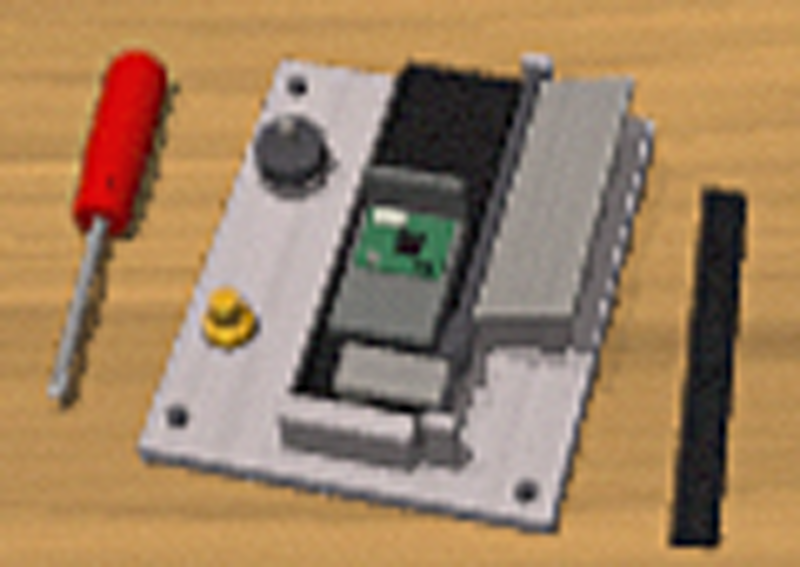

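```bash
cat >> h.py <<'E'
def F(pose,p):
    x,y,t=pose;p=np.atleast_2d(p).astype(float);c,s=np.cos(t),np.sin(t)
    return np.c_[x+c*p[:,0]-s*p[:,1],y+s*p[:,0]+c*p[:,1],p[:,2]]
E
python3 - <<'E'
from h import *
from scipy.optimize import least_squares
C=np.array([[95,80,12],[95,-80,12],[-95,-80,12],[-95,80,12]])
ut=(np.array([[213,55],[568,130],[477,550],[115,462]])+.5)/7-.5+[240,125]
us=(np.array([[558,515],[145,450],[285,62],[653,122]])+.5)/(800/120)-.5+[155,185]
def r(v,w): 
    o=[]
    if 't' in w:o.append(proj(F(v,C),"top")-ut)
    if 's' in w:o.append(proj(F(v,C),"scene")-us)
    return np.concatenate(o).ravel()
for w in("t","s","ts"):
    S=least_squares(r,[610,-100,0.2],args=(w,),x_scale=[100,100,.1]);print(w,S.x,np.round(S.fun,1))
v=S.x
z=np.load("pics/top0.npz");s=np.load("pics/scene0.npz")
def L(img,P,n,off,sc,col,closed=True):
    q=((proj(F(v,P),n)-off+.5)*sc-.5);cv2.polylines(img,[np.round(q).astype(int)],closed,col,1)
P3=dict(paddle=[[-85,36,38-8],[30,36,30],[30,74,43],[-85,74,43]],)
for n,im,off,sc,fn in(("top",z["p"][125:210,240:350],[240,125],7,"a"),("scene",s["p"][185:270,155:275],[155,185],800/120,"b")):
    img=cv2.resize(np.ascontiguousarray(im[:,:,::-1]),None,fx=sc,fy=sc,interpolation=cv2.INTER_CUBIC)
    L(img,C,n,off,sc,(0,0,255))
    a=.32;pd=[[x,32+4*np.cos(a)+k*np.cos(a)-2*np.sin(a),36+(k+4)*np.sin(a)+2*np.cos(a)] for k,x in((0,-85),(0,30),(40,30),(40,-85))]
    L(img,pd,n,off,sc,(255,0,0))
    L(img,[[75,-21.5,36],[75,21.5,36]],n,off,sc,(0,200,0),False)
    for y in(-25,-21.5,21.5,25):L(img,[[-95,y,30],[75,y,30]],n,off,sc,(0,255,255),False)
    cv2.imwrite(f"pics/ov_{fn}.png",img)
E
```

```text
t [ 6.17635579e+02 -1.32334799e+02 -2.23777676e-01] [-0.2 -1.   0.3 -0.1  0.1  0.3 -0.3  0.8]
s [ 6.21144703e+02 -1.32382072e+02 -2.15399618e-01] [ 0.4  1.  -0.5  0.  -0.6 -0.5  0.7 -0.9]
ts [ 6.19388590e+02 -1.32404340e+02 -2.19202505e-01] [-0.3 -1.5  0.2 -0.8  0.3 -0.4 -0.2  0.3  0.2  0.5 -0.5 -0.7 -0.4 -1.1
  0.8 -1.3]
```

View pics/ov_a.png

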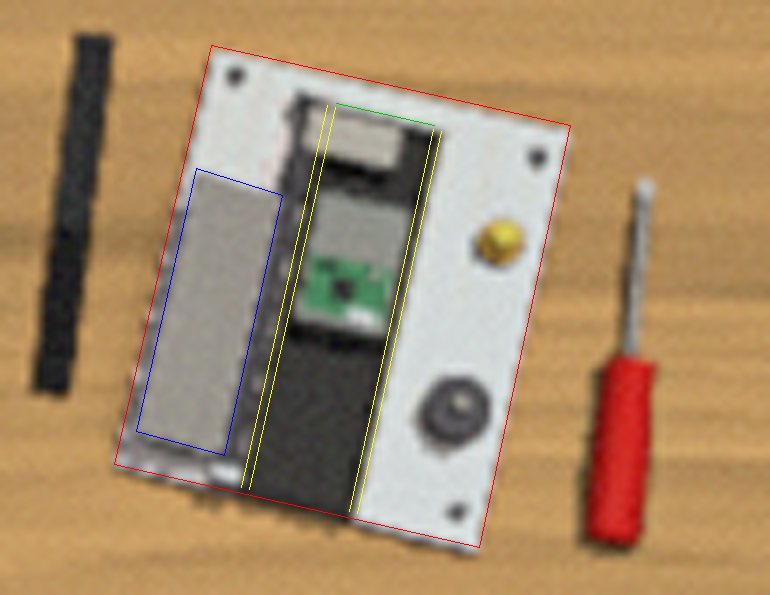

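View pics/ov_b.png

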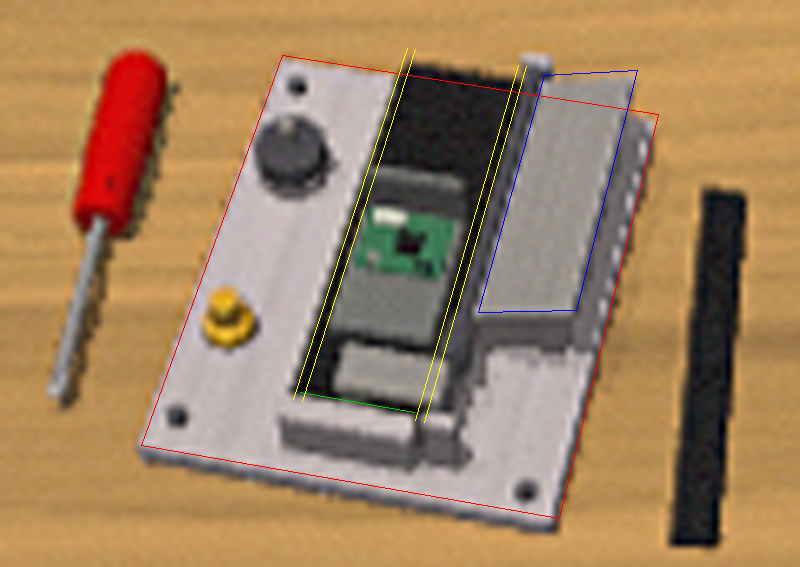

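```bash
cat >> h.py <<'E'
from scipy.spatial.transform import Rotation as R
POSE=(619.0,-132.4,-0.2192)
def inv(P,pose=POSE):
    x,y,t=pose;P=np.atleast_2d(P).astype(float);c,s=np.cos(t),np.sin(t);d=P[:,:2]-[x,y]
    return np.c_[c*d[:,0]+s*d[:,1],-s*d[:,0]+c*d[:,1],P[:,2]]
def onplane(u,n,z):
    c=calibration(n);K=c["intrinsics"];T=c["world_from_camera"];u=np.atleast_2d(u)
    r=np.c_[(u[:,0]-K[0,2])/K[0,0],-(u[:,1]-K[1,2])/K[1,1],-np.ones(len(u))]@T[:3,:3].T
    o=T[:3,3];return o+r*((z-o[2])/r[:,2])[:,None]
def rot(): 
    q=sense()["ee_rot"];return R.from_quat([q[1],q[2],q[3],q[0]])
def fix_rot(sign,pose=POSE):
    t=pose[2];fy=np.array([-np.sin(t),np.cos(t),0]);z=sign*fy;x=np.array([0,0,-1.]);y=np.cross(z,x)
    return R.from_matrix(np.c_[x,y,z])
def to(p,sign):   # p in fixture coords (mm)
    s=sense();r=rot();w=F(POSE,[p])[0]
    d=r.inv().apply(w-s["eef_pos"])/300;rv=(r.inv()*fix_rot(sign)).as_rotvec()/.5
    print("t %.2f"%s["time_s"],"fix",inv(s["eef_pos"]).round(1)[0],"f",s["force"].round(2),"grip",round(s["grip_width"]*85.4,1),"lin",d.round(4),"rot",rv.round(4))
E
python3 - <<'E'
from h import *
tz=lambda a:(np.array(a)+.5)/7-.5+[240,125]
sz=lambda a:(np.array(a)+.5)/(800/120)-.5+[155,185]
print("front t",inv(onplane(tz([[318,190],[410,203]]),"top",30)))
print("liprear t",inv(onplane(tz([[293,325],[383,345]]),"top",52)))
print("front s",inv(onplane(sz([[330,330],[438,345]]),"scene",30)))
print("lip top s",inv(onplane(sz([[370,168],[467,180]]),"scene",52)))
print(rot().as_matrix().round(2))
for s in(1,-1): to([-60,28.5,100],s)
E
```

```text
front t [[ 38.06593594  20.8374804   30.        ]
 [ 41.30654309 -18.76662829  30.        ]]
liprear t [[-26.18526287  18.99561345  52.        ]
 [-26.08089699 -19.56286816  52.        ]]
front s [[ 43.49185058 -19.51639318  30.        ]
 [ 42.13496124  22.16365203  30.        ]]
lip top s [[-17.57577097 -18.24710719  52.        ]
 [-19.23059781  19.78437421  52.        ]]
[[-0.   -0.96  0.29]
 [-0.    0.29  0.96]
 [-1.    0.   -0.  ]]
t 0.10 fix [-592.3  517.8  230.8] f [-0.28 -0.03  0.84] grip 85.5 lin [ 0.4373 -1.8956 -1.4881] rot [-0.1552 -0.0023 -0.0005]
t 0.10 fix [-592.3  517.8  230.8] f [-0.28 -0.03  0.84] grip 85.5 lin [ 0.4373 -1.8956 -1.4881] rot [ 6.128e+00 -8.000e-04  3.500e-03]
```

```bash
python3 -m jog '[{"linear":[0,-0.95,-0.74],"rotation":[-0.155,-0.002,0],"grip":42.5},{"linear":[0,-0.95,-0.74],"rotation":[-0.155,-0.002,0],"grip":42.5},{"linear":[0,-0.95,-0.74],"rotation":[-0.155,-0.002,0],"grip":42.5},{"linear":[0,-0.95,-0.74],"rotation":[-0.155,-0.002,0],"grip":42.5},{"linear":[0,-0.95,-0.74],"rotation":[-0.155,-0.002,0],"grip":42.5},{"linear":[0,-0.95,-0.74],"rotation":[-0.155,-0.002,0],"grip":42.5},{"linear":[0,-0.95,-0.74],"rotation":[-0.155,-0.002,0],"grip":42.5},{"linear":[0,-0.95,-0.74],"rotation":[-0.155,-0.002,0],"grip":42.5},{"linear":[0,-0.95,-0.74],"rotation":[-0.155,-0.002,0],"grip":42.5},{"linear":[0,-0.95,-0.74],"rotation":[-0.155,-0.002,0],"grip":42.5},{"linear":[0,-0.95,-0.74],"rotation":[-0.155,-0.002,0],"grip":42.5}]' 20
python3 -c "
from h import *
to([-60,28.5,120],1)"
```

```text
time_s: 1.02
eef_pos: [361.4, 205.4, 230.7]
ee_rot: [0.552, -0.441, 0.553, 0.442]
force: [0.1, 0.4, -0.3]
grip_width: 0.493
t 1.02 fix [-324.9  273.7  230.7] f [ 0.07  0.45 -0.26] grip 42.1 lin [ 0.3683 -0.886  -0.8144] rot [-0.0062 -0.0005 -0.0021]
```

```bash
python3 -m jog '[{"linear":[0.1,-0.886,-0.814],"rotation":[-0.006,0,-0.002],"grip":42.5},{"linear":[0.1,-0.886,-0.814],"rotation":[-0.006,0,-0.002],"grip":42.5},{"linear":[0.1,-0.886,-0.814],"rotation":[-0.006,0,-0.002],"grip":42.5},{"linear":[0.1,-0.886,-0.814],"rotation":[-0.006,0,-0.002],"grip":42.5},{"linear":[0.1,-0.886,-0.814],"rotation":[-0.006,0,-0.002],"grip":42.5},{"linear":[0.1,-0.886,-0.814],"rotation":[-0.006,0,-0.002],"grip":42.5},{"linear":[0.1,-0.886,-0.814],"rotation":[-0.006,0,-0.002],"grip":42.5},{"linear":[0.1,-0.886,-0.814],"rotation":[-0.006,0,-0.002],"grip":42.5},{"linear":[0.1,-0.886,-0.814],"rotation":[-0.006,0,-0.002],"grip":42.5},{"linear":[0.368,-0.886,-0.814],"rotation":[-0.006,0,-0.002],"grip":42.5},{"linear":[0.368,-0.886,-0.814],"rotation":[-0.006,0,-0.002],"grip":42.5},{"linear":[0.368,-0.886,-0.814],"rotation":[-0.006,0,-0.002],"grip":42.5},{"linear":[0.368,-0.886,-0.814],"rotation":[-0.006,0,-0.002],"grip":42.5},{"linear":[0.368,-0.886,-0.814],"rotation":[-0.006,0,-0.002],"grip":42.5}]'
cat > shot.py <<'E'
from h import *
import sys
k=sys.argv[1]
s,ds=capture("scene");np.savez(f"pics/s{k}.npz",p=s,d=ds)
cv2.imwrite(f"pics/s{k}.png",cv2.resize(s[160:270,150:290,::-1],(764,600),interpolation=cv2.INTER_CUBIC))
t,dt=capture("top");np.savez(f"pics/t{k}.npz",p=t,d=dt)
cv2.imwrite(f"pics/t{k}.png",cv2.resize(t[125:210,240:350,::-1],(770,595),interpolation=cv2.INTER_CUBIC))
to([-60,28.5,60],1)
E
python3 shot.py 1
```

```text
time_s: 2.18
eef_pos: [567.8, -90.6, 122.4]
ee_rot: [0.552, -0.444, 0.551, 0.442]
force: [0.2, 0.4, 0.8]
grip_width: 0.497
t 2.28 fix [-58.9  29.2 122.9] f [-0.42 -0.07  0.82] grip 42.6 lin [ 0.2095  0.0047 -0.0022] rot [ 0.0019 -0.0016  0.0087]
```

View pics/s1.png

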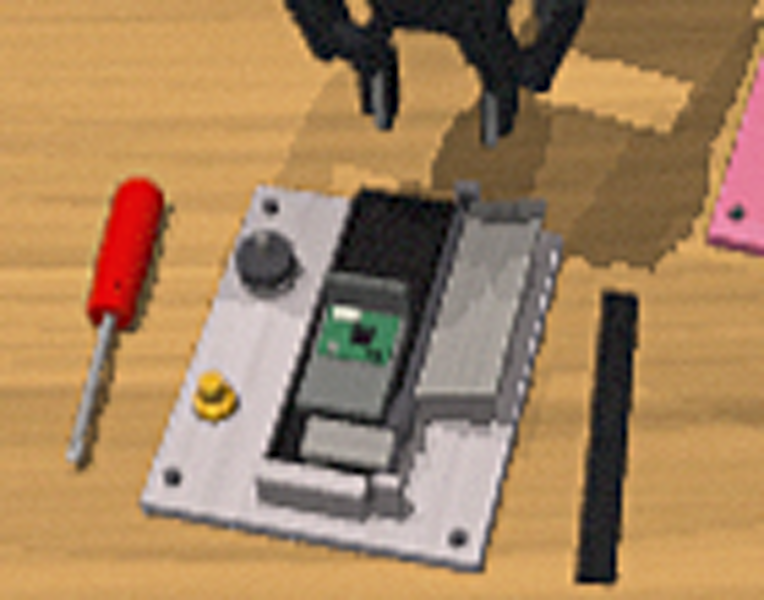

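The fingertips are at about (380,125) and (492,142), hanging over the rear of the channel and paddle. I'll measure where the tips are relative to the TCP.

Run:
```python
from h import *
z=np.load("pics/s1.npz");P=cloud(z["d"],"scene");Q=inv(P.reshape(-1,3))
m=(z["d"].ravel()>0)&(Q[:,2]>95)&(Q[:,2]<160)&(abs(Q[:,0]+60)<40)&(abs(Q[:,1]-29)<75)
Q=Q[m]
for lo in range(95,160,6):
    q=Q[(Q[:,2]>=lo)&(Q[:,2]<lo+6)]
    for nm,g in(("L",q[q[:,1]<29]),("R",q[q[:,1]>=29])):
        if len(g):print(lo,nm,len(g),"y",np.percentile(g[:,1],[5,50,95]).round(1),"x",np.percentile(g[:,0],[5,50,95]).round(1))
```

```text
119 L 1 y [6.9 6.9 6.9] x [-61.8 -61.8 -61.8]
125 L 7 y [-1.8  6.8  7.5] x [-62.9 -50.5 -49.4]
125 R 4 y [55.5 56.4 59.2] x [-53.9 -51.9 -48.3]
131 L 8 y [-3.1  5.6  7.5] x [-58.9 -50.  -47.5]
131 R 6 y [51.4 54.5 59.1] x [-53.7 -49.1 -48.5]
137 L 13 y [-3.7  3.1  7.5] x [-64.  -52.7 -49.1]
137 R 12 y [51.1 59.  63. ] x [-62.9 -51.9 -47.8]
143 L 10 y [-4.7  6.3  7.2] x [-61.8 -52.8 -47.4]
143 R 10 y [51.3 56.8 63. ] x [-62.8 -50.9 -47.4]
149 L 13 y [-2.8  4.5  7.8] x [-67.6 -52.7 -48.1]
149 R 10 y [52.3 57.8 63.2] x [-58.2 -51.4 -48.6]
155 L 9 y [-5.4  4.   7.3] x [-64.7 -52.3 -49. ]
155 R 7 y [52.4 56.8 62.4] x [-52.8 -51.4 -47.2]
```

```bash
python3 -m jog '[{"linear":[0.1,0.002,-0.001],"rotation":[0.002,-0.002,0.008],"grip":42.5},{"linear":[0.2,0.002,-0.001],"rotation":[0.002,-0.002,0.008],"grip":42.5},{"linear":[0.225,0.002,-0.001],"rotation":[0.002,-0.002,0.008],"grip":42.5},{"linear":[0.225,0.002,-0.001],"rotation":[0.002,-0.002,0.008],"grip":42.5},{"linear":[0.225,0.002,-0.001],"rotation":[0.002,-0.002,0.008],"grip":42.5},{"linear":[0.225,0.002,-0.001],"rotation":[0.002,-0.002,0.008],"grip":42.5}]'
python3 -c "
from h import *
to([-60,28.5,36],1)"
```

```text
time_s: 2.78
eef_pos: [568.6, -91.7, 57.6]
ee_rot: [0.552, -0.443, 0.551, 0.441]
force: [-0.2, -0.3, -0.2]
grip_width: 0.499
t 2.78 fix [-58.   28.8  57.6] f [-0.2  -0.26 -0.16] grip 42.6 lin [ 0.0719  0.0069 -0.001 ] rot [ 0.0002 -0.0007  0.0076]
```

```bash
for i in 1; do python3 -m jog '[{"linear":[0.02,0,0],"rotation":[0,0,0],"grip":42.5},{"linear":[0.04,0,0],"rotation":[0,0,0],"grip":42.5},{"linear":[0.045,0,0],"rotation":[0,0,0],"grip":42.5},{"linear":[0.045,0,0],"rotation":[0,0,0],"grip":42.5}]'; done
python3 -m jog '[{"linear":[0.007,0,0],"rotation":[0,0,0],"grip":42.5},{"linear":[0.014,0,0],"rotation":[0,0,0],"grip":42.5},{"linear":[0.014,0,0],"rotation":[0,0,0],"grip":42.5}]'
python3 -c "
from h import *
to([-60,28.5,36],1)"
```

```text
time_s: 3.12
eef_pos: [568.7, -91.7, 43.8]
ee_rot: [0.552, -0.443, 0.551, 0.441]
force: [-0.1, -1.0, 1.2]
grip_width: 0.495
time_s: 3.37
eef_pos: [569.0, -91.7, 39.8]
ee_rot: [0.553, -0.444, 0.551, 0.441]
force: [0.5, 0.8, 4.2]
grip_width: 0.495
t 3.37 fix [-57.6  28.9  39.8] f [0.48 0.78 4.24] grip 42.3 lin [ 0.0126  0.0079 -0.0013] rot [-0.0002 -0.0002  0.0089]
```

```bash
python3 -m jog '[{"linear":[0.005,0,0],"rotation":[0,0,0],"grip":42.5},{"linear":[0.01,0,0],"rotation":[0,0,0],"grip":42.5},{"linear":[0.01,0,0],"rotation":[0,0,0],"grip":42.5}]'
python3 -m jog '[{"linear":[0.004,0,0],"rotation":[0,0,0],"grip":42.5},{"linear":[0.005,0,0],"rotation":[0,0,0],"grip":42.5},{"linear":[0.005,0,0],"rotation":[0,0,0],"grip":42.5},{"linear":[0.005,0,0],"rotation":[0,0,0],"grip":42.5}]'
python3 shot.py 2
```

```text
time_s: 3.62
eef_pos: [569.2, -91.3, 37.1]
ee_rot: [0.553, -0.443, 0.551, 0.441]
force: [-1.2, 2.0, 7.4]
grip_width: 0.498
time_s: 3.95
eef_pos: [569.3, -91.2, 36.2]
ee_rot: [0.553, -0.444, 0.55, 0.441]
force: [-1.6, 1.5, 8.7]
grip_width: 0.495
t 4.05 fix [-57.5  29.4  36.2] f [-2.15  1.77  8.  ] grip 42.2 lin [-0.0794  0.008  -0.003 ] rot [0.0002 0.0014 0.0099]
```

View pics/s2.png

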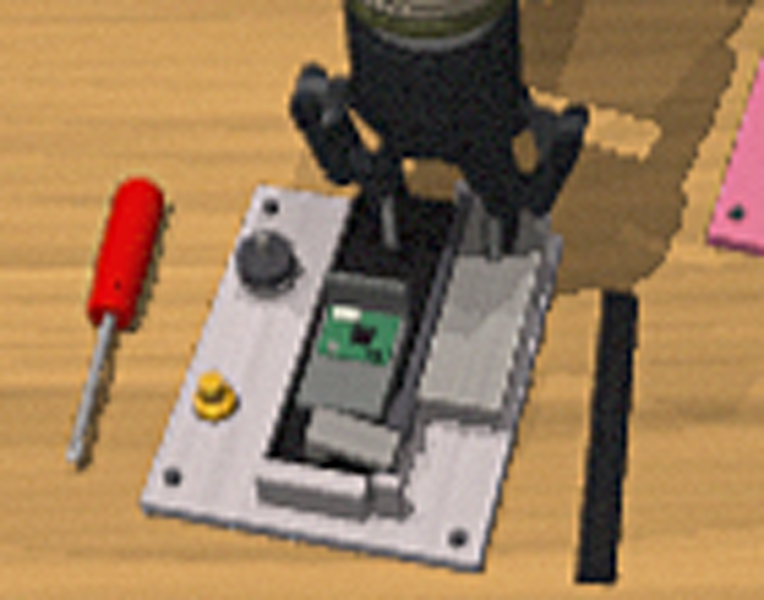

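```bash
python3 -m jog '[{"linear":[0.003,-0.015,0],"rotation":[0,0,0],"grip":42.5},{"linear":[0.003,-0.03,-0.001],"rotation":[0,0,0],"grip":42.5},{"linear":[0.003,-0.045,-0.001],"rotation":[0,0,0],"grip":42.5},{"linear":[0.003,-0.06,-0.001],"rotation":[0,0,0],"grip":42.5},{"linear":[0.003,-0.07,-0.002],"rotation":[0,0,0],"grip":42.5},{"linear":[0.003,-0.07,-0.002],"rotation":[0,0,0],"grip":42.5}]'
python3 shot.py 3
```

```text
time_s: 4.55
eef_pos: [590.1, -96.4, 36.1]
ee_rot: [0.553, -0.444, 0.55, 0.441]
force: [-1.7, 1.1, 8.1]
grip_width: 0.499
t 4.65 fix [-36.   28.8  36.2] f [-1.72 -0.14  8.34] grip 42.3 lin [-0.0798  0.0794 -0.001 ] rot [0.0003 0.0011 0.0121]
```

View pics/s3.png

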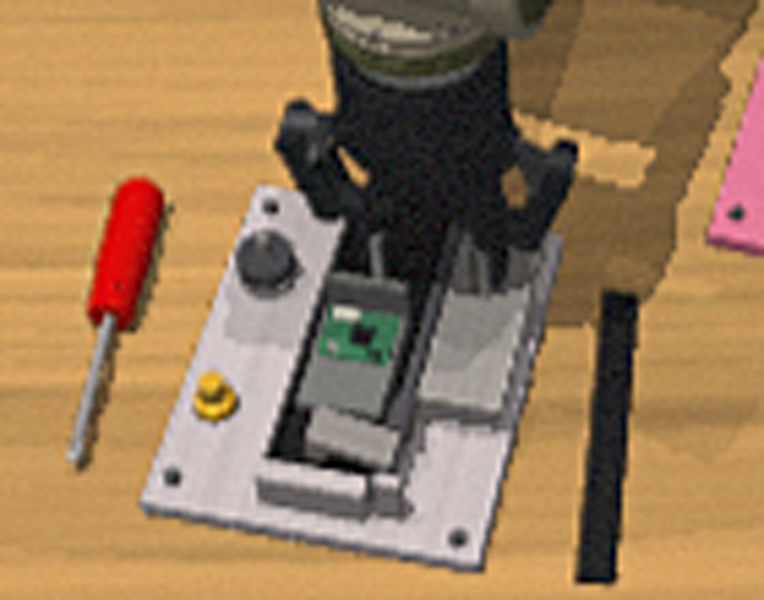

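```bash
python3 -m jog '[{"linear":[0.002,-0.008,0],"rotation":[0,0,0],"grip":42.5},{"linear":[0.002,-0.016,0],"rotation":[0,0,0],"grip":42.5},{"linear":[0.002,-0.024,0],"rotation":[0,0,0],"grip":42.5},{"linear":[0.002,-0.032,0],"rotation":[0,0,0],"grip":42.5},{"linear":[0.002,-0.04,0],"rotation":[0,0,0],"grip":42.5},{"linear":[0.002,-0.048,0],"rotation":[0,0,0],"grip":42.5},{"linear":[0.002,-0.056,0],"rotation":[0,0,0],"grip":42.5},{"linear":[0.002,-0.064,0],"rotation":[0,0,0],"grip":42.5},{"linear":[0.002,-0.072,0],"rotation":[0,0,0],"grip":42.5},{"linear":[0.002,-0.08,0],"rotation":[0,0,0],"grip":42.5},{"linear":[0.002,-0.088,0],"rotation":[0,0,0],"grip":42.5},{"linear":[0.002,-0.09,0],"rotation":[0,0,0],"grip":42.5}]'
python3 shot.py 4
```

```text
time_s: 5.65
eef_pos: [616.4, -102.3, 36.3]
ee_rot: [0.553, -0.444, 0.55, 0.441]
force: [-3.6, 0.6, 8.7]
grip_width: 0.5
t 5.75 fix [-9.1 28.7 36.4] f [-2.82  0.79  8.51] grip 42.7 lin [-0.0798  0.1694 -0.0007] rot [0.0008 0.0008 0.0117]
```

View pics/s4.png

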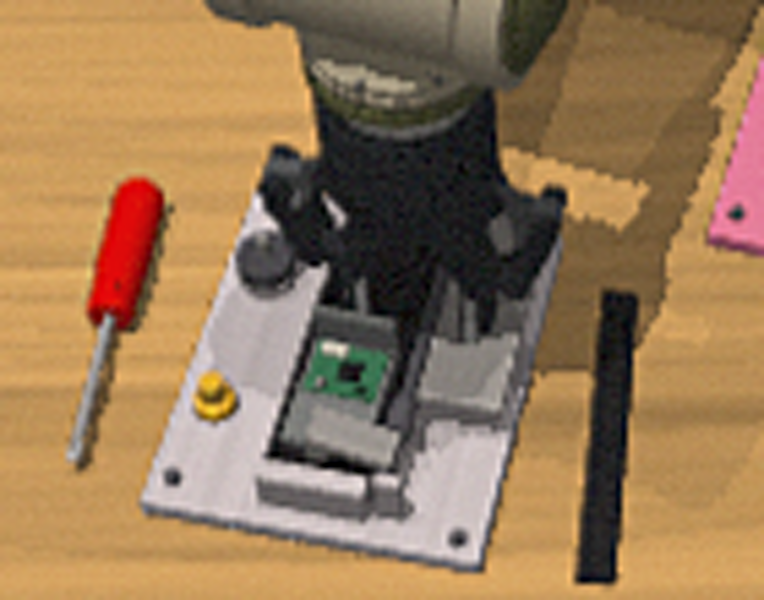

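```bash
python3 -m jog '[{"linear":[0.002,-0.006,0],"rotation":[0,0,0],"grip":42.5},{"linear":[0.002,-0.012,0],"rotation":[0,0,0],"grip":42.5},{"linear":[0.002,-0.018,0],"rotation":[0,0,0],"grip":42.5},{"linear":[0.002,-0.024,0],"rotation":[0,0,0],"grip":42.5},{"linear":[0.002,-0.029,0],"rotation":[0,0,0],"grip":42.5},{"linear":[0.002,-0.029,0],"rotation":[0,0,0],"grip":42.5}]'
python3 -m jog '[{"linear":[0.002,-0.005,0],"rotation":[0,0,0],"grip":42.5},{"linear":[0.002,-0.005,0],"rotation":[0,0,0],"grip":42.5}]'
python3 -m jog '[{"linear":[0.002,-0.005,0],"rotation":[0,0,0],"grip":42.5},{"linear":[0.002,-0.005,0],"rotation":[0,0,0],"grip":42.5}]'
python3 shot.py 5
```

```text
time_s: 6.25
eef_pos: [624.9, -104.3, 36.4]
ee_rot: [0.553, -0.444, 0.55, 0.441]
force: [-2.8, -0.2, 7.2]
grip_width: 0.499
time_s: 6.42
eef_pos: [626.4, -104.6, 36.4]
ee_rot: [0.553, -0.444, 0.55, 0.441]
force: [-2.2, 0.5, 8.0]
grip_width: 0.496
time_s: 6.58
eef_pos: [627.8, -105.0, 36.4]
ee_rot: [0.553, -0.444, 0.55, 0.441]
force: [-2.9, -0.1, 7.7]
grip_width: 0.496
t 6.68 fix [ 2.6 28.7 36.5] f [-3.15  1.19  7.89] grip 42.8 lin [-0.0795  0.2083 -0.0003] rot [0.002 0.    0.01 ]
```

View pics/s5.png

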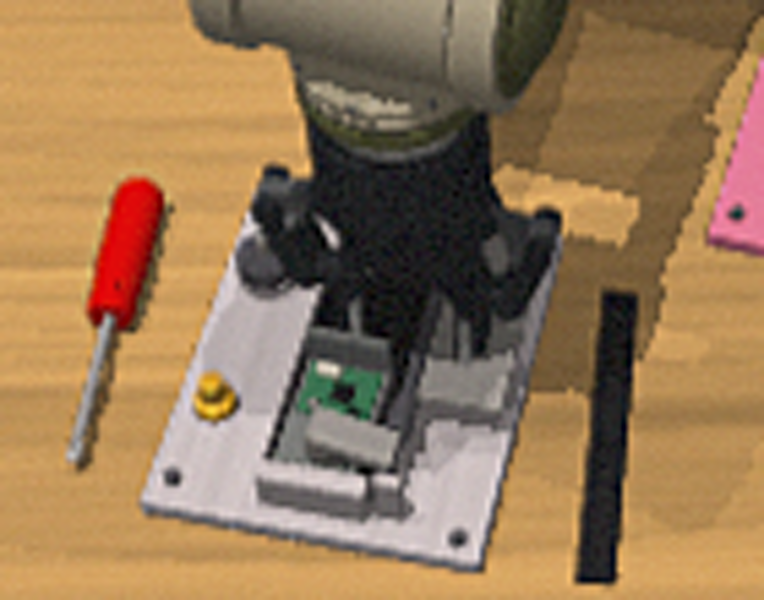

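```bash
python3 -m jog '[{"linear":[0.002,-0.004,0],"rotation":[0,0,0],"grip":42.5},{"linear":[0.002,-0.004,0],"rotation":[0,0,0],"grip":42.5}]'
python3 -m jog '[{"linear":[0.002,-0.004,0],"rotation":[0,0,0],"grip":42.5},{"linear":[0.002,-0.004,0],"rotation":[0,0,0],"grip":42.5}]'
```

```text
time_s: 6.85
eef_pos: [628.9, -105.3, 36.5]
ee_rot: [0.552, -0.444, 0.55, 0.441]
force: [-3.2, 1.4, 8.3]
grip_width: 0.498
time_s: 7.02
eef_pos: [629.9, -105.5, 36.5]
ee_rot: [0.552, -0.444, 0.551, 0.442]
force: [-3.0, 0.9, 8.2]
grip_width: 0.498
```

```bash
python3 -m jog '[{"linear":[0.002,-0.004,0],"rotation":[0,0,0],"grip":42.5},{"linear":[0.002,-0.004,0],"rotation":[0,0,0],"grip":42.5}]'
python3 -m jog '[{"linear":[0.002,-0.003,0],"rotation":[0,0,0],"grip":42.5},{"linear":[0.002,-0.003,0],"rotation":[0,0,0],"grip":42.5}]'
```

```text
time_s: 7.18
eef_pos: [631.0, -105.8, 36.5]
ee_rot: [0.552, -0.444, 0.551, 0.442]
force: [-2.4, 1.0, 7.9]
grip_width: 0.501
time_s: 7.35
eef_pos: [631.2, -105.8, 36.4]
ee_rot: [0.552, -0.443, 0.551, 0.442]
force: [-6.2, 2.1, 9.9]
grip_width: 0.499
```

```bash
python3 -m jog '[{"linear":[0.002,-0.0005,0],"rotation":[0,0,0],"grip":42.5},{"linear":[0.002,-0.0005,0],"rotation":[0,0,0],"grip":42.5}]'; python3 shot.py 6
```

```text
time_s: 7.52
eef_pos: [631.2, -105.9, 36.5]
ee_rot: [0.551, -0.443, 0.551, 0.442]
force: [-4.0, 0.1, 9.4]
grip_width: 0.501
t 7.62 fix [ 6.1 28.6 36.5] f [-2.67  1.31  8.12] grip 42.4 lin [-7.850e-02  2.203e-01  1.000e-04] rot [ 0.0032 -0.0007  0.0019]
```

View pics/s6.png

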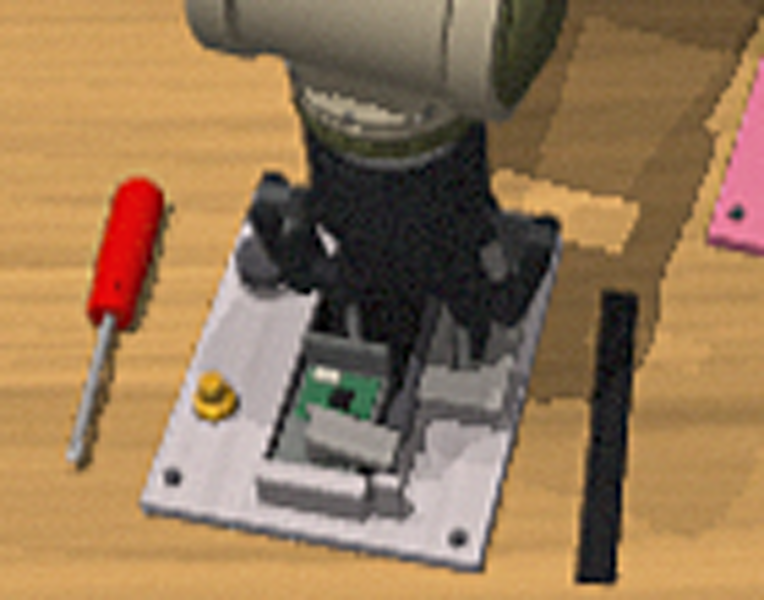

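View pics/t6.png

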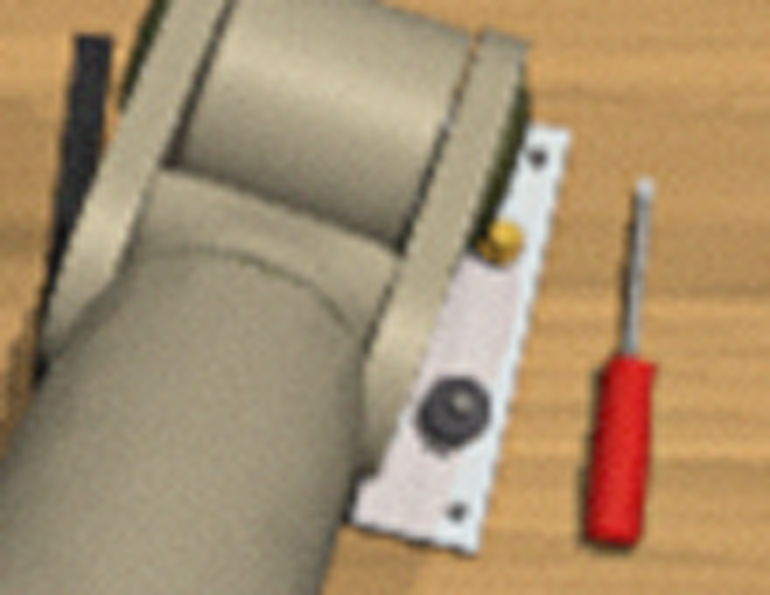

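Run:
```python
from h import *
def crop(k):
    s=np.load(f"pics/s{k}.npz")["p"];return cv2.resize(s[205:250,195:235,::-1],(400,450),interpolation=cv2.INTER_CUBIC)
cv2.imwrite("pics/cmp6.png",np.hstack([crop(5),crop(6)]))
u=np.array([[310,334],[393,345]]);u=(u+.5)/(764/140)-.5+[150,160]
print(inv(onplane(u,"scene",52)))
```

```text
[[ 17.39172737 -18.51122064  52.        ]
 [ 15.97896113  20.51865635  52.        ]]
```

View pics/cmp6.png

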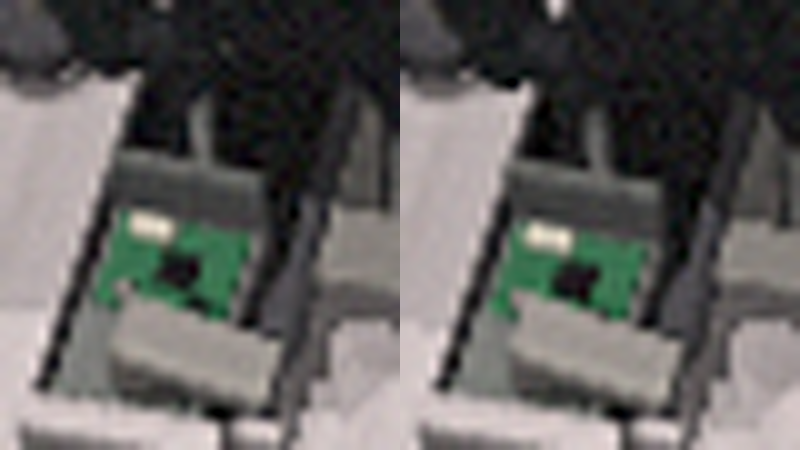

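```bash
python3 -m jog '[{"linear":[0.002,-0.0025,0],"rotation":[0,0,0],"grip":42.5},{"linear":[0.002,-0.0025,0],"rotation":[0,0,0],"grip":42.5},{"linear":[0.002,-0.0025,0],"rotation":[0,0,0],"grip":42.5},{"linear":[0.002,-0.0025,0],"rotation":[0,0,0],"grip":42.5}]'; python3 -c "
from h import *
to([6,28.5,36],1)"
```

```text
time_s: 7.95
eef_pos: [631.2, -105.9, 36.4]
ee_rot: [0.551, -0.443, 0.552, 0.443]
force: [-6.9, 0.9, 9.1]
grip_width: 0.496
t 7.95 fix [ 6.1 28.5 36.4] f [-6.88  0.92  9.07] grip 42.4 lin [ 0.0015  0.0004 -0.0002] rot [ 0.003  -0.0008 -0.0022]
```

```bash
python3 -m jog '[{"linear":[0.002,0.0015,0],"rotation":[0,0,0],"grip":42.5},{"linear":[0.002,0.0015,0],"rotation":[0,0,0],"grip":42.5}]'
python3 -m jog '[{"linear":[-0.006,0.001,0],"rotation":[0,0,0],"grip":42.5},{"linear":[-0.012,0.001,0],"rotation":[0,0,0],"grip":42.5},{"linear":[-0.018,0.001,0],"rotation":[0,0,0],"grip":42.5},{"linear":[-0.024,0.001,0],"rotation":[0,0,0],"grip":42.5},{"linear":[-0.03,0.001,0],"rotation":[0,0,0],"grip":42.5},{"linear":[-0.036,0.001,0],"rotation":[0,0,0],"grip":42.5},{"linear":[-0.036,0.001,0],"rotation":[0,0,0],"grip":42.5}]'; python3 shot.py 7
```

```text
time_s: 8.12
eef_pos: [631.1, -105.9, 36.8]
ee_rot: [0.551, -0.443, 0.551, 0.443]
force: [-0.6, 1.2, 7.3]
grip_width: 0.494
time_s: 8.7
eef_pos: [630.9, -105.8, 47.7]
ee_rot: [0.551, -0.443, 0.551, 0.443]
force: [0.2, -0.9, 0.6]
grip_width: 0.501
t 8.80 fix [ 5.7 28.6 47.5] f [-0.08  0.03  1.08] grip 42.7 lin [-0.0418  0.219   0.    ] rot [ 0.0029 -0.0008  0.0001]
```

View pics/s7.png

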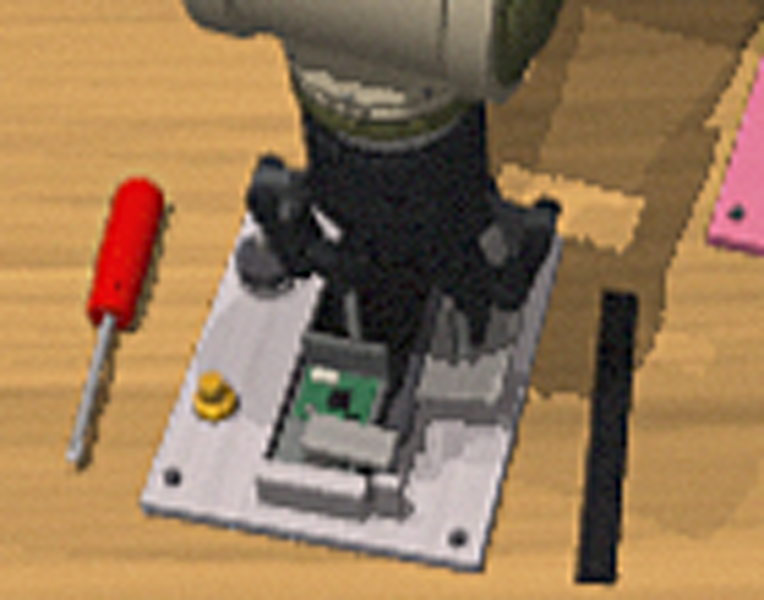

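```bash
python3 -m jog '[{"linear":[0,0.02,0],"rotation":[0,0,0],"grip":42.5},{"linear":[-0.05,0.02,0],"rotation":[0,0,0],"grip":42.5},{"linear":[-0.1,0.02,0],"rotation":[0,0,0],"grip":42.5},{"linear":[-0.2,0.02,0],"rotation":[0,0,0],"grip":42.5},{"linear":[-0.5,0.3,0],"rotation":[0,0,0],"grip":42.5},{"linear":[-0.5,0.6,0],"rotation":[0,0,0],"grip":42.5},{"linear":[-0.5,0.6,0],"rotation":[0,0,0],"grip":42.5},{"linear":[-0.5,0.6,0],"rotation":[0,0,0],"grip":42.5},{"linear":[-0.5,0.6,0],"rotation":[0,0,0],"grip":42.5},{"linear":[-0.5,0.6,0],"rotation":[0,0,0],"grip":42.5},{"linear":[-0.5,0.6,0],"rotation":[0,0,0],"grip":42.5},{"linear":[-0.5,0.6,0],"rotation":[0,0,0],"grip":42.5}]'; python3 shot.py 8
```

```text
time_s: 9.8
eef_pos: [455.3, -66.9, 197.3]
ee_rot: [0.551, -0.443, 0.551, 0.442]
force: [1.0, 0.1, -0.3]
grip_width: 0.5
t 9.90 fix [-173.9   28.3  196.8] f [ 0.14 -0.2  -0.46] grip 42.6 lin [ 4.555e-01 -3.801e-01  2.000e-04] rot [ 0.0029 -0.0005 -0.002 ]
```

View pics/s8.png

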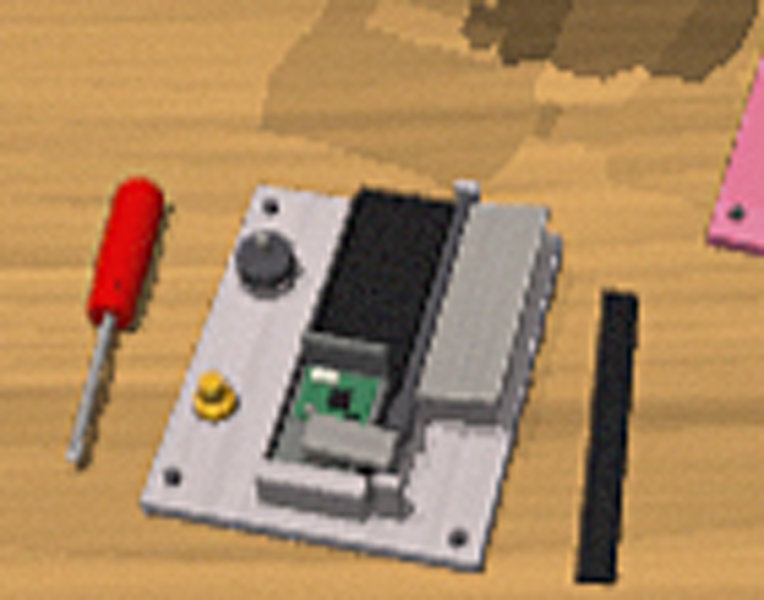

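View pics/t8.png

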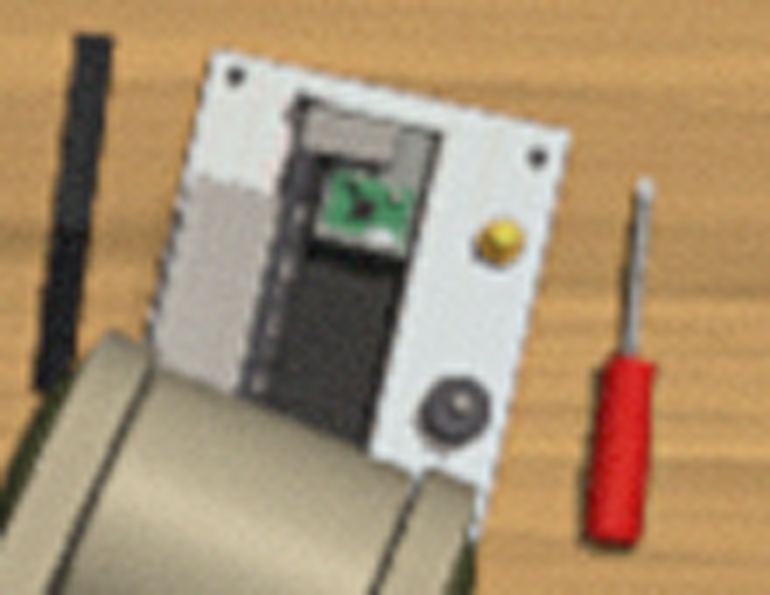

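The carrier lip is still at (310,335)–(390,345), the same place as when it was pushed home. The jaw rests on the bare front plate, and the motor, nut, driver and propeller haven't moved.

```bash
python3 -c "
from rig import finish_job,sense
print(sense()['time_s'],finish_job())"
```

```text
the job is handed in; nothing more can be done
9.9 None
```

The carrier is home against the end stop with the clip closed on it, and I handed the job in at 9.9 s.

**What I did:** One fingertip pressed the paddle down with about 8 N, which put the clip at roughly 0.32 rad, and stayed down. With the paddle held, the other fingertip pushed the lip about 35 mm along the channel until it met the stop. I eased the push to near zero before lifting, so the clip closed with nothing pulling on the carrier. Then I moved clear.

**Checks:**
- **At the stop:** A further 0.75 mm push did not move the tool. The force along the channel rose from about 3 N to 7 N, so the carrier was against the stop.
- **Lip position:** The camera put the rear of the lip at fixture x ≈ 16.7 mm, against 15 mm expected.
- **After release:** The lip had not moved in the image, the jaw was on the bare front plate, and the force on the tool was about zero. The motor, nut, driver and propeller were where they started.

**Disagreement:** The two cameras placed the fixture about 3.5 mm apart in x. That covers the 1.7 mm difference at the lip, so I relied on the force contact to judge that the carrier was home. I estimated the clip angle from force and images and did not measure it directly.

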